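# Load the bench tumbler

## Robot

A 6-joint arm with a two-finger parallel gripper is mounted at the origin on the work surface. World frame = base frame: x ahead of the robot, y to its left, z up, the work surface at z = 0. Lengths are in m, angles in rad, forces in N, time in s.
With the tool pointing down it reaches from about 0.35 to 0.85 m from the base axis. Payload 8.1 kg.
Tool frame: the origin (TCP) lies at the centre of the arm's flange, where the gripper is bolted on; the fingertips stand 186 mm ahead of it and the grasp point (between the pads) lies 167 mm ahead of it (robot.grasp_offset is the distance from the TCP to the grasp point, in m); z points along the fingers, y is the line along which they close (so a half turn about z gives the same grasp; the last joint's range is limited). The gripper opens to 93 mm and grips with 3 to 60 N. Pads are 15 mm wide; open, the fingers measure 128 mm over their backs; the gripper's body (75 mm by 188 mm) begins 65 mm behind the grasp point.
Start: joints at [-1.432, 0.13, 1.488, -0, 1.523, -0.085], TCP at [0.133, -0.585, 0.405] pointing down, gripper open.
Joint ranges: [-2.96, 2.96], [-0.89, 2.26], [0.02, 2.5], [-1.34, 4.48], [0, 2.73], [-2.66, 2.66]. Speed limits (rad/s): [2.39, 2.39, 2.79, 3.14, 3.14, 3.14].

## Interface

Orientations are given as a rotation vector (axis times angle).
In Python, from plant import robot gives the robot as it stands.
- The arm moves only by the tool drive_tool, never from a script. Its argument "moves" is one flat list of numbers, 7 for each row, row after row: the finger opening in mm, from 0 to 93, then the shift along the tool's x, y, z in mm, then the turn, a rotation vector about the tool's x, y, z in degrees. A call has 1 to 8 rows; each row shifts and turns the commanded pose from where the row before left it, along the tool's axes as they then stand; what a row does not reach is not made up. A row lasts 1/10 s, in which the tool goes at most 50 mm and 8.59 degrees, less where a joint would pass 70% of its speed; a pose out of reach is approached as far as the arm can. A call is refused whole if a number of a shift passes 50 or a number of a turn 8.59, either way. A call with a gripper value outside its range is refused whole. The fingers move at their own pace and stop on an object; "grip_force" is the grip in N (left out, the last holds). Time passes only in rows, so rows that do not move let the fingers close. It gives the time, the measured TCP pose, the force, the opening and the grip force at its end, in the units of the state.
- robot.read_state(): the state, without advancing time (a new reading comes with each control period).
- robot.read_camera(name): name is "scene" or "side" or "wrist"; returns a dict with "color" (420x560x3 uint8, red, green, blue), "depth" (420x560 float32, m along the optical axis (not along the pixel's ray), 0 where there is no reading), "mtx" (3x3 intrinsics, pixels), "dist_coeffs" ([k1, k2, p1, p2, k3] as OpenCV has them; the pictures are not rectified), "R" (3x3) and "t" (3): a world point X has camera coordinates R X + t. Camera axes: x right, y down, z forward; pixel columns grow to the right and rows downward; lengths in m; the calibration is good to about 2 mm. A picture is of the moment at which its call begins.
- robot.close_job(): hands the job in; it is judged then, once.
The state is a dict: "t": time; "q": joint angles; "dq": joint speeds; "joint_torque": joint torques, N m; "tool_pos": TCP position; "orientation": TCP orientation; "force": force on the tool from outside, world axes, zero at the start; "wrist_torque": the same for the moment, N m; "opening": finger opening in m; "gripper_force": force on a finger pad.
Only numpy, scipy, OpenCV 4.12 (cv2) and the standard library are available. Lean on these libraries where they do the work, as an engineer would, in place of code of your own. Each camera call takes 0.05 s, during which the arm holds its last target. There are 200 camera calls.

## Task

Pick up the orange tote by its black grip and tip all four copper sleeves out of it into the blue tub of the tumbler. Then stand the empty tote upright in the middle of the grey return mat and swing the tumbler's lid fully shut. Leave the bottles, jar, beaker and brass weight where they are.

Things in the scene. Friction and masses are not known exactly. Their poses are not given: they have to be found in the camera images.
- tote: orange open tote, 168 long (x) x 108 wide (y), walls 42 high, 4 thick; 220 g, about 500 g with its sleeves. Origin: on its underside below the middle of the grip, z up. +x is the pouring end: no end wall, the floor (flat from x=-64 to +58) ramps up at 34 degrees to the open lip. An arch over the middle (uprights on the side walls, crossbar 61 to 71 high) carries the grip
- grip (a point): middle of the tote's black rubber grip block, 88 above the tote's underside; the block is 60 long (tote x), 16 thick (tote y) and reaches from 71 (top of the crossbar) to 105 above the underside; pinch it across its 16 mm
- lip (a point): middle of the tote's open pouring lip (top of the ramp): x=+100, 30 above the underside in the tote's frame
- tub: bench tumbler, fixed: black drive base 240 (x) x 200 (y) x 42 high, on it a blue open tub, outside 210 (x) x 176 (y), walls 6, inner floor 48 and rim 135 above the bench. Origin: on the bench below the tub's middle, z up. Its -x side (control knob) faces roughly towards the robot. The lid is hinged along the +y rim
- mouth (a point): middle of the tub's mouth at rim height (135 above the bench)
- lid (a joint): angle of the tub's white lid, rad: 0 = shut flat on the rim, 1.57 = upright on the +y rim, at most 2.05. Stiff hinge: it stays where left until pushed (2 to 4 N near its edge). Hinge axis: along the tub's x, at y=+90, z=135 in the tub's frame. Lid 210 along the hinge x 180, 8 thick; a red tab 60 wide reaches 26 past the middle of its free edge
- lid_edge (a point): middle of the lid's free edge on its outer face (the face that is on top when shut), 180 from the hinge; the red tab reaches 26 further
- mat: grey return mat, fixed flat on the bench, 220 (x) x 170 (y) x 4. Origin: middle of its underside
- sleeve0: copper pipe sleeve with dark ends, 28 diameter x 60 long, 70 g, lying in the tote at the start. Origin: its middle; y along its axis
- sleeve1: copper pipe sleeve with dark ends, 28 diameter x 60 long, 70 g, lying in the tote at the start. Origin: its middle; y along its axis
- sleeve2: copper pipe sleeve with dark ends, 28 diameter x 60 long, 70 g, lying in the tote at the start. Origin: its middle; y along its axis
- sleeve3: copper pipe sleeve with dark ends, 28 diameter x 60 long, 70 g, lying in the tote at the start. Origin: its middle; y along its axis
- bottle_left: glass bottle with an orange cap, 72 diameter, 150 tall, beyond the work area on the left, loose bystander. Origin: middle of its underside
- bottle_right: glass bottle with an orange cap, 72 diameter, 150 tall, beyond the work area on the right, loose bystander. Origin: middle of its underside
- jar: small amber jar with a white cap, 52 diameter, 65 tall, close behind the tote, loose bystander. Origin: middle of its underside
- beaker: white beaker, 64 diameter, 80 tall, nearest the robot, loose bystander. Origin: middle of its underside
- weight: brass calibration weight, 50 diameter, 72 tall with a knob on top, just short of the mat (robot side), loose bystander. Origin: middle of its underside

How it is judged:
On the way, in this order (a step that is already met when the one before it is completed fails the run):
1. the tote is tipped (more than 0.5 rad) over the tub (angle between tote's own z axis and vertical above 0.5 rad and horizontal distance between tote and mouth below 0.25 m and height (world z) of tote above 0.08 m), for 0.05 s.
2. all four sleeves lie in the tub (x of sleeve0 in the frame of tub between -0.1 and 0.1 m and y of sleeve0 in the frame of tub between -0.085 and 0.085 m and z of sleeve0 in the frame of tub between 0.04 and 0.125 m and x of sleeve1 in the frame of tub between -0.1 and 0.1 m and y of sleeve1 in the frame of tub between -0.085 and 0.085 m and z of sleeve1 in the frame of tub between 0.04 and 0.125 m and x of sleeve2 in the frame of tub between -0.1 and 0.1 m and y of sleeve2 in the frame of tub between -0.085 and 0.085 m and z of sleeve2 in the frame of tub between 0.04 and 0.125 m and x of sleeve3 in the frame of tub between -0.1 and 0.1 m and y of sleeve3 in the frame of tub between -0.085 and 0.085 m and z of sleeve3 in the frame of tub between 0.04 and 0.125 m), for 0.2 s.
At the end, for the whole second after the job is handed in: All four sleeves lie inside the tub below its rim; the tote stands upright (within 0.1 rad) and still on the mat, its origin within 60 mm of the mat's middle; the lid is shut to within 0.05 rad (all of step 2 and horizontal distance between tote and mat below 0.06 m and angle between tote's own z axis and vertical below 0.1 rad and height (world z) of tote below 0.012 m and linear speed of tote below 0.02 m/s and value of joint lid below 0.05 rad); the robot touches nothing.
It fails at once if the bottle left is moved more than 30 mm or knocked over (distance of bottle_left from where it was at the start of the episode above 0.03 m or angle between bottle_left's own z axis and vertical above 0.4 rad).
It fails at once if the bottle right is moved more than 30 mm or knocked over (distance of bottle_right from where it was at the start of the episode above 0.03 m or angle between bottle_right's own z axis and vertical above 0.4 rad).
It fails at once if the jar is moved more than 30 mm or knocked over (distance of jar from where it was at the start of the episode above 0.03 m or angle between jar's own z axis and vertical above 0.4 rad).
It fails at once if the beaker is moved more than 30 mm or knocked over (distance of beaker from where it was at the start of the episode above 0.03 m or angle between beaker's own z axis and vertical above 0.4 rad).
It fails at once if the weight is moved more than 30 mm or knocked over (distance of weight from where it was at the start of the episode above 0.03 m or angle between weight's own z axis and vertical above 0.4 rad).
It also fails if it takes over 72 s, if anything falls off the work surface, if the arm or the gripper's body presses on something with over 40 N, if the wrist force passes 120 N, or if a joint passes its speed limit or range.

## Working session

There is one attempt and no reset: what is moved stays moved. The work goes in short steps, Python scripts to look and compute and a tool call to move; the robot and the scene stay as the last step left them, time stands still between calls to the robot, and variables do not carry over. Pictures are saved under pics/ and viewed, at most 10 in all, crops included, and the job is handed in when it is done.

Besides the shell and the picture viewer there is one more tool, called after "Call:" as name(argument=value, ...) on one line, values as JSON. drive_tool: Moves the arm, as the interface text tells. Its arguments: {"type":"object","properties":{"moves":{"type":"array","items":{"type":"number"}},"grip_force":{"type":"number"}},"required":["moves"]}

```bash
mkdir -p pics; cat > h.py <<'E'
import numpy as np, cv2
from plant import robot
from scipy.spatial.transform import Rotation as R
def cloud(c):
    h,w=c["depth"].shape
    u,v=np.meshgrid(np.arange(w),np.arange(h))
    p=cv2.undistortPoints(np.stack([u,v],-1).reshape(-1,1,2).astype(np.float64),c["mtx"],c["dist_coeffs"]).reshape(h,w,2)
    d=c["depth"][...,None].astype(float)
    X=np.concatenate([p*d,d],-1)
    W=(X-c["t"])@c["R"]
    W[c["depth"]<=0]=np.nan
    return W
def snap(n,f):
    c=robot.read_camera(n); cv2.imwrite(f,c["color"][...,::-1]); return c
E
python3 - <<'E'
from h import *
ims=[]
for n in ("scene","side"):
    c=robot.read_camera(n); np.savez(f"{n}0.npz",W=cloud(c),color=c["color"]); 
    cv2.imwrite(f"pics/{n}0.png",c["color"][...,::-1]); print(n,-c["R"].T@c["t"])
s=robot.read_state(); print(s["orientation"],s["tool_pos"],s["t"])
print(R.from_rotvec(s["orientation"]).as_matrix().round(3))
E
```

```text
scene [1.01499377 0.36392915 1.09454918]
side [ 1.06058574 -0.04754738  0.86605934]
[-3.12029348e+00 -3.50524782e-01  5.00081608e-05] [ 0.13314077 -0.58483281  0.40378027] 0.1
[[ 0.975  0.222 -0.   ]
 [ 0.222 -0.975  0.002]
 [ 0.    -0.002 -1.   ]]
```

View pics/scene0.png

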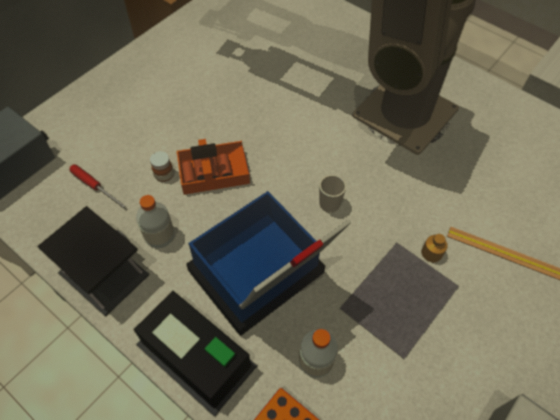

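View pics/side0.png

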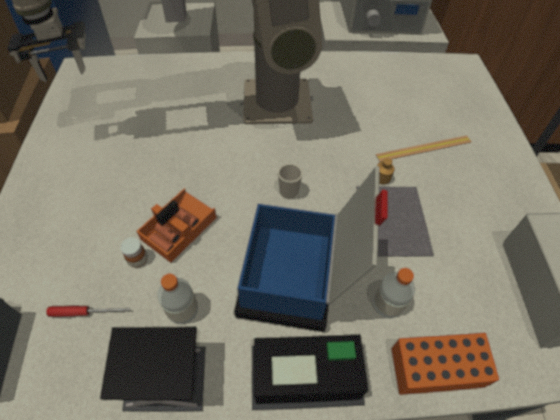

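The scene view shows the tote at about (213,165), tub (255,250), mat (400,300), weight (435,247) and beaker (332,193). The side view shows the tote at (178,225), tub (288,265), lid leaning out at (360,235), mat (405,220) and jar (134,250).

```bash
python3 - <<'E'
from h import *
for n in ("scene","side"):
    d=np.load(n+"0.npz"); W=d["W"]; C=d["color"]; hsv=cv2.cvtColor(C,cv2.COLOR_RGB2HSV)
    H,S,V=[hsv[...,i].astype(int) for i in range(3)]
    z=W[...,2]
    ws=(W[...,0]>0.25)&(W[...,0]<0.95)&(abs(W[...,1])<0.5)
    def box(m,name):
        P=W[m]; 
        if len(P)<8: print(n,name,len(P));return
        r=cv2.minAreaRect(P[:,:2].astype(np.float32)*1000)
        print(n,name,len(P),"med",np.median(P,0).round(3),"rect",np.round(r[0],0),np.round(r[1],0),round(r[2],1),"z",np.percentile(P[:,2],[2,98]).round(3))
    tote=ws&((H<14)|(H>172))&(S>120)&(z>0.0)&(z<0.12)&(W[...,1]<-0.1)&(W[...,0]<0.62)
    k=np.ones((3,3),np.uint8)
    lab=cv2.connectedComponentsWithStats(tote.astype(np.uint8))
    i=1+np.argmax(lab[2][1:,4]); tm=lab[1]==i; box(tm,"tote"); 
    c=np.nanmedian(W[tm],0)
    near=np.hypot(W[...,0]-c[0],W[...,1]-c[1])<0.09
    box(near&(V<60)&(z>0.085)&(z<0.115),"grip")
    blue=ws&(H>95)&(H<130)&(S>110); box(blue&(z>0.125)&(z<0.142),"tubrim"); box(blue,"blue")
    mat=ws&(z<0.012)&(z>-0.003)&(W[...,1]>0.15)&(V<85)&(W[...,0]<0.75)
    lab=cv2.connectedComponentsWithStats(cv2.morphologyEx(mat.astype(np.uint8),cv2.MORPH_OPEN,k)); i=1+np.argmax(lab[2][1:,4]); box(lab[1]==i,"mat")
    box(ws&(z>0.16)&(W[...,0]>0.35),"high")
    ob=ws&(z>0.02)&(W[...,0]>0.28)
    lab=cv2.connectedComponentsWithStats(cv2.erode(ob.astype(np.uint8),k))
    for j in range(1,lab[0]):
        if lab[2][j,4]>40: box(lab[1]==j,"obj@%d,%d"%tuple(lab[3][j]))
E
```

```text
scene tote 2669 med [ 0.503 -0.256  0.029] rect [ 492. -266.] [116. 176.] 51.8 z [0.003 0.074]
scene grip 227 med [ 0.506 -0.272  0.102] rect [ 505. -275.] [17. 59.] 52.0 z [0.085 0.109]
scene tubrim 588 med [ 0.722 -0.031  0.135] rect [637.  -0.] [171. 209.] 78.9 z [0.127 0.139]
scene blue 5497 med [ 0.646 -0.008  0.05 ] rect [638.   2.] [176. 210.] 78.8 z [0.045 0.137]
scene mat 5619 med [0.497 0.289 0.005] rect [481. 283.] [171. 218.] 88.4 z [0.    0.009]
scene high 1191 med [0.685 0.133 0.306] rect [663. 129.] [ 56. 210.] 76.8 z [0.168 0.334]
scene obj@209,164 1445 med [ 0.511 -0.265  0.036] rect [ 491. -265.] [113. 162.] 51.1 z [0.024 0.107]
scene obj@160,164 366 med [ 0.583 -0.349  0.061] rect [ 581. -356.] [46. 43.] 78.4 z [0.027 0.069]
scene obj@224,164 159 med [ 0.471 -0.245  0.031] rect [ 470. -247.] [58. 21.] 53.5 z [0.026 0.037]
scene obj@89,179 60 med [ 0.716 -0.473  0.025] rect [ 716. -473.] [12. 48.] 3.3 z [0.02 0.03]
scene obj@331,190 568 med [0.373 0.017 0.058] rect [381.  19.] [63. 56.] 34.3 z [0.027 0.082]
scene obj@255,260 10636 med [0.647 0.002 0.052] rect [645. 
[... 1528 characters left out ...]
38.1 z [0.022 0.043]
side obj@132,250 432 med [ 0.588 -0.353  0.064] rect [ 583. -358.] [45. 44.] 52.2 z [0.028 0.068]
side obj@394,292 1208 med [0.726 0.217 0.103] rect [719. 223.] [65. 52.] 50.4 z [0.033 0.152]
side obj@176,298 1190 med [ 0.726 -0.227  0.104] rect [ 720. -232.] [54. 64.] 28.9 z [0.034 0.152]
side obj@75,309 118 med [ 0.717 -0.473  0.025] rect [ 716. -472.] [15. 48.] 3.3 z [0.022 0.029]
side obj@150,364 6219 med [ 0.867 -0.256  0.133] rect [ 861. -259.] [160. 130.] 89.7 z [0.094 0.135]
side obj@444,362 4772 med [0.867 0.3   0.071] rect [862. 308.] [189.  99.] 90.0 z [0.036 0.074]
side obj@308,368 6683 med [0.87  0.029 0.092] rect [862.  31.] [205. 109.] 89.8 z [0.05  0.106]
```

```bash
cat >> h.py <<'E'
def az(a,tilt=0,axis='y'):
    "tool down with tool x at azimuth a deg, then turned about own axis by tilt deg"
    return R.from_euler('z',a,degrees=True)*R.from_euler('x',180,degrees=True)*R.from_euler(axis,tilt,degrees=True)
def plan(segs,op,vmax=48,wmax=8.2,start=None):
    "segs: (grasp-point target xyz m, Rotation, min rows); prints rows"
    s=robot.read_state(); p=np.array(s["tool_pos"]); r=R.from_rotvec(s["orientation"])
    if start: p,r=start
    rows=[]
    for g,rt,nmin in segs:
        g0=p+r.apply([0,0,.167]); rel=(r.inv()*rt).as_rotvec()
        g=np.array(g,float)
        n=max(nmin,int(np.ceil(np.degrees(np.linalg.norm(rel))/wmax)))
        while True:
            P=p.copy(); Q=r; out=[]; ok=True
            for k in range(1,n+1):
                Rk=r*R.from_rotvec(rel*k/n); tk=g0+(g-g0)*k/n-Rk.apply([0,0,.167])
                d=np.round(Q.inv().apply(tk-P)*1000,0); w=np.round(np.degrees((Q.inv()*Rk).as_rotvec()),1)
                if np.linalg.norm(d)>vmax+1: ok=False
                P=P+Q.apply(d/1000); Q=Q*R.from_rotvec(np.radians(w)); out.append(np.r_[op,d,w])
            if ok: break
            n+=1
        p,r=P,Q; rows+=out
    print(len(rows),"rows, end grasp",(p+r.apply([0,0,.167])).round(4))
    for i in range(0,len(rows),8): print(",".join("%g"%(v+0) for q in rows[i:i+8] for v in q))
    return p,r
def st():
    s=robot.read_state(); r=R.from_rotvec(s["orientation"])
    print("t",round(s["t"],2),"grasp",(np.array(s["tool_pos"])+r.apply([0,0,.167])).round(4),"z",r.as_matrix()[:,2].round(3),"x",r.as_matrix()[:,0].round(3),"q",np.round(s["q"],2),"F",np.round(s["force"],1),"M",np.round(s["wrist_torque"],2),"op",round(s["opening"],4),round(s["gripper_force"],1))
T0=np.array([.6375,.001]); ta=np.radians(-11.15)
def tub(x,y,z):
    c,s=np.cos(ta),np.sin(ta); return [T0[0]+c*x-s*y,T0[1]+s*x+c*y,z]
E
python3 - <<'E'
from h import *
a=az(-38)
plan([((.5055,-.275,.15),a,0),((.5055,-.275,.094),a,3)],93)
E
```

```text
14 rows, end grasp [ 0.505  -0.2752  0.094 ]
93,39,-20,8,0,0,4.6,93,38,-23,8,0,0,4.6,93,35,-26,8,0,0,4.7,93,34,-29,8,0,0,4.6,93,31,-31,8,0,0,4.6,93,28,-34,8,0,0,4.6,93,25,-36,7,-0.1,0,4.6,93,23,-38,8,0,0,4.7
93,19,-39,8,0,0,4.6,93,16,-41,8,0,0,4.6,93,13,-42,8,0,0,4.6,93,0,0,19,0,0,0,93,0,0,18,0,0,0,93,0,0,19,0,0,0
```

Call:
drive_tool(moves=[93,39,-20,8,0,0,4.6,93,38,-23,8,0,0,4.6,93,35,-26,8,0,0,4.7,93,34,-29,8,0,0,4.6,93,31,-31,8,0,0,4.6,93,28,-34,8,0,0,4.6,93,25,-36,7,0,0,4.6,93,23,-38,8,0,0,4.7], grip_force=50)

```text
t: 0.9
tool_pos: [0.4052, -0.3579, 0.3412]
orientation: [-3.071, 0.663, 0.001]
force: [0.9, -0.9, -0.5]
opening: 0.093
gripper_force: 0.0
```

Call:
drive_tool(moves=[93,19,-39,8,0,0,4.6,93,16,-41,8,0,0,4.6,93,13,-42,8,0,0,4.6,93,0,0,0,0,0,0])

```text
t: 1.3
tool_pos: [0.5078, -0.2715, 0.3158]
orientation: [-2.969, 1.019, 0.003]
force: [-0.3, 0.4, 0.5]
opening: 0.0932
gripper_force: 0.0
```

```bash
python3 - <<'E'
from h import *
st(); c=snap("wrist","pics/w1.png"); W=cloud(c)
hsv=cv2.cvtColor(c["color"],cv2.COLOR_RGB2HSV)
m=(hsv[...,2]<60)&(W[...,2]>.095)&(W[...,2]<.112)&(np.hypot(W[...,0]-.505,W[...,1]+.275)<.06)
print(m.sum(),cv2.minAreaRect(W[m][:,:2].astype(np.float32)*1000))
plan([((.5055,-.275,.094),az(-38),3)],93)
E
```

```text
t 1.3 grasp [ 0.5076 -0.271   0.1488] z [-0.001  0.003 -1.   ] x [ 0.789 -0.614 -0.003] q [-0.58  0.13  1.66  0.    1.36  1.65] F [-0.3  0.4  0.5] M [ 0.09 -0.01 -0.  ] op 0.0932 0.0
2555 ((504.53515625, -276.0968017578125), (15.822818756103516, 59.40147399902344), 51.9483757019043)
3 rows, end grasp [ 0.5051 -0.2746  0.0943]
93,0,1,18,0,0,0.1,93,0,0,19,0,0.1,0.1,93,0,1,18,0,0,0
```

View pics/w1.png

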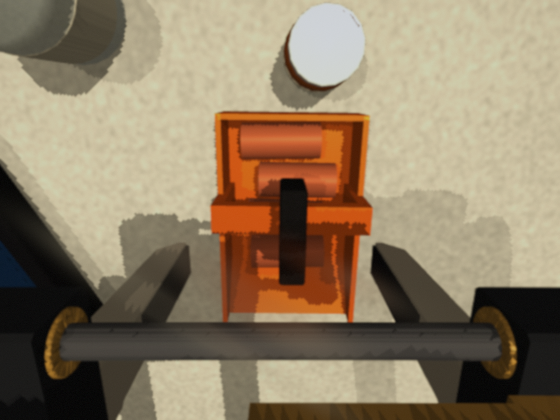

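Wrist picture: the black grip, at about (291,230), lies between the open fingers and is aligned with them. Sleeves lie crosswise at (280,140), (297,180) and (290,250). The jar is clear at (325,45).

Call:
drive_tool(moves=[93,0,3,18,0,0,0,93,0,3,19,0,0,0,93,0,0,17,0,0,0,93,0,0,0,0,0,0,10,0,0,0,0,0,0,0,0,0,0,0,0,0,0,0,0,0,0,0,0,0,0,0,0,0,0,0], grip_force=55)

```text
t: 2.15
tool_pos: [0.5018, -0.2805, 0.2648]
orientation: [2.97, -1.022, 0.002]
force: [-0.7, -0.1, -0.2]
opening: 0.0658
gripper_force: 0.0
```

Call:
drive_tool(moves=[0,0,0,0,0,0,0,0,0,0,0,0,0,0,0,0,0,0,0,0,0,0,0,0,0,0,0,0])

```text
t: 2.55
tool_pos: [0.5016, -0.2801, 0.2637]
orientation: [-2.971, 1.022, 0.0]
force: [-0.0, 0.2, -0.1]
opening: 0.0335
gripper_force: 0.0
```

```bash
python3 - <<'E'
from h import *
st()
E
```

```text
t 2.55 grasp [ 0.5016 -0.2801  0.0967] z [-0.  0. -1.] x [ 0.788 -0.615 -0.   ] q [-0.6   0.17  1.71  0.    1.26  1.63] F [-0.   0.2 -0.1] M [ 0.04  0.03 -0.05] op 0.0335 0.0
```

Call:
drive_tool(moves=[0,0,-5,2,0,0,0,0,0,0,0,0,0,0,0,0,0,0,0,0,0,0,0,0,0,0,0,0,0,0,0,0,0,0,0,0,0,0,-15,0,0,0,0,0,0,-30,0,0,0,0,0,0,-40,0,0,0])

```text
t: 3.35
tool_pos: [0.5037, -0.2757, 0.3459]
orientation: [-2.969, 1.022, 0.008]
force: [0.6, -0.2, -4.2]
opening: 0.0157
gripper_force: 55.0
```

```bash
python3 - <<'E'
from h import *
st()
E
```

```text
t 3.35 grasp [ 0.5029 -0.2752  0.1789] z [-0.004  0.003 -1.   ] x [ 0.788 -0.615 -0.005] q [-0.59  0.1   1.63 -0.    1.42  1.64] F [ 0.6 -0.2 -4.2] M [ 0.02 -0.07 -0.02] op 0.0157 55.0
```

```bash
python3 - <<'E'
from h import *
a=az(79)
print(tub(0,-.02,.3))
e=plan([((.51,-.25,.30),az(-30),4),(tub(0,-.02,.305),a,16)],0,vmax=40)
plan([(tub(0,-.02,.275),az(79,28,'y'),5)],0,start=e)
E
```

```text
[np.float64(0.6336324353498818), np.float64(-0.018622485665102585), 0.3]
20 rows, end grasp [ 0.6338 -0.0185  0.3049]
0,-3,-6,-30,0,0.1,-2,0,-2,-6,-31,0,0.1,-2,0,-3,-6,-30,0,0,-2,0,-2,-7,-30,0,0.1,-2,0,-1,-16,0,0,0,-6.8,0,2,-17,-1,0,0,-6.8,0,3,-16,0,0,0,-6.8,0,5,-15,0,0,0,-6.8
0,7,-15,-1,0,0,-6.9,0,9,-14,0,0,0,-6.8,0,10,-12,0,0,0,-6.8,0,12,-12,-1,0,0,-6.8,0,13,-10,0,0,0,-6.8,0,14,-8,0,0,0,-6.8,0,15,-7,-1,0,0,-6.8,0,16,-4,0,0,0,-6.8
0,16,-3,0,0,0,-6.8,0,16,-1,0,0,0,-6.9,0,17,1,-1,0,0,-6.8,0,16,3,0,0,0,-6.8
5 rows, end grasp [ 0.6339 -0.0183  0.2751]
0,-16,0,7,0,5.6,0,0,-17,0,6,0,5.6,0,0,-18,0,7,0,5.6,0,0,-18,0,7,0,5.6,0,0,-18,0,6,0,5.6,0
```

Call:
drive_tool(moves=[0,-3,-6,-30,0,0,-2,0,-2,-6,-31,0,0,-2,0,-3,-6,-30,0,0,-2,0,-2,-7,-30,0,0,-2,0,-1,-16,0,0,0,-6.8,0,2,-17,-1,0,0,-6.8,0,3,-16,0,0,0,-6.8,0,5,-15,0,0,0,-6.8])

```text
t: 4.15
tool_pos: [0.5411, -0.1916, 0.4697]
orientation: [-3.141, 0.069, -0.0]
force: [0.2, 0.1, -5.0]
opening: 0.0155
gripper_force: 55.0
```

Call:
drive_tool(moves=[0,7,-15,-1,0,0,-6.9,0,9,-14,0,0,0,-6.8,0,10,-12,0,0,0,-6.8,0,12,-12,-1,0,0,-6.8,0,13,-10,0,0,0,-6.8,0,14,-8,0,0,0,-6.8,0,15,-7,-1,0,0,-6.8,0,16,-4,0,0,0,-6.8])

```text
t: 4.95
tool_pos: [0.6036, -0.0761, 0.4727]
orientation: [-2.824, -1.377, 0.0]
force: [-0.5, -0.8, -4.8]
opening: 0.0157
gripper_force: 55.0
```

Call:
drive_tool(moves=[0,16,-3,0,0,0,-6.8,0,16,-1,0,0,0,-6.9,0,17,1,-1,0,0,-6.8,0,16,3,0,0,0,-6.8,0,0,0,0,0,0,0,0,0,0,0,0,0,0])

```text
t: 5.55
tool_pos: [0.6343, -0.0187, 0.4731]
orientation: [-2.425, -1.997, 0.001]
force: [0.1, -0.0, -5.0]
opening: 0.0152
gripper_force: 55.0
```

```bash
python3 - <<'E'
from h import *
st()
c=snap("scene","pics/s2.png")
e=plan([(tub(0,-.02,.275),az(79,28,'y'),5)],0)
e=plan([(tub(0,-.02,.238),az(79,56,'y'),4)],0,start=e)
E
```

```text
t 5.55 grasp [ 0.6342 -0.0188  0.3061] z [-0. -0. -1.] x [ 0.192  0.981 -0.   ] q [-0.11  0.21  1.28 -0.    1.66  0.08] F [ 0.1 -0.  -5. ] M [-0.08 -0.01 -0.03] op 0.0152 55.0
5 rows, end grasp [ 0.6332 -0.0187  0.2751]
0,-16,0,7,0,5.6,0,0,-17,0,7,0,5.6,0,0,-17,0,7,0,5.6,-0.1,0,-18,0,7,0,5.6,0,0,-19,-1,6,0,5.6,0
4 rows, end grasp [ 0.6333 -0.0182  0.2381]
0,-25,0,9,0,7,0,0,-25,0,9,0,7,0,0,-27,0,8,0,7,0,0,-27,0,8,0,7,0
```

View pics/s2.png

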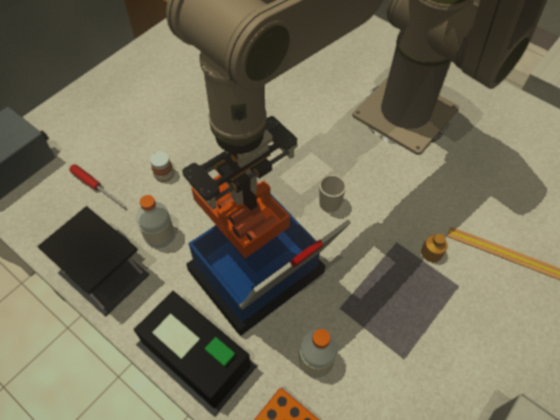

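The tote hangs level over the tub at about (240,215), lip pointing away from the lid, which is at (300,260). Next is tilting.

Call:
drive_tool(moves=[0,-16,0,7,0,5.6,0,0,-17,0,7,0,5.6,0,0,-17,0,7,0,5.6,0,0,-18,0,7,0,5.6,0,0,-19,0,6,0,5.6,0,0,0,0,0,0,0,0])

```text
t: 6.2
tool_pos: [0.6182, -0.0987, 0.4193]
orientation: [-2.15, -1.76, -0.532]
force: [-0.5, -0.7, -6.0]
opening: 0.0158
gripper_force: 55.0
```

```bash
python3 - <<'E'
from h import *
st()
c=robot.read_camera("scene"); d=robot.read_camera("side")
cv2.imwrite("pics/p3.png",np.hstack([c["color"][120:340,150:400],d["color"][120:340,180:430]])[...,::-1].repeat(1,0))
e=plan([(tub(0,-.02,.238),az(79,56,'y'),4)],0)
E
```

```text
t 6.2 grasp [ 0.6328 -0.0215  0.272 ] z [ 0.087  0.462 -0.883] x [0.176 0.865 0.47 ] q [-0.38  0.21  1.41  0.48  1.62 -0.19] F [-0.5 -0.7 -6. ] M [-0.8   0.12  0.04] op 0.0158 55.0
4 rows, end grasp [ 0.6333 -0.0183  0.2385]
0,-24,0,9,0,7,0,0,-26,0,9,0,7.1,-0.1,0,-26,0,9,0,7,0,0,-27,-1,7,0,7.1,-0.1
```

View pics/p3.png

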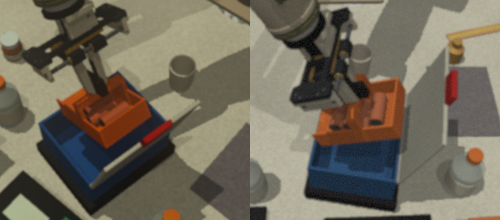

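The tote leans with the tool, lip over the tub, and its back (right picture, 385,110) is clear of the lid. Next is the pour.

Call:
drive_tool(moves=[0,-24,0,9,0,7,0,0,-26,0,9,0,7,0,0,-26,0,9,0,7,0,0,-27,0,7,0,7,0,0,0,0,0,0,0,0,0,0,0,0,0,0,0,0,0,0,0,0,0,0])

```text
t: 7.0
tool_pos: [0.6095, -0.1523, 0.335]
orientation: [-1.811, -1.5, -0.961]
force: [-0.1, 0.6, -1.7]
opening: 0.0157
gripper_force: 55.0
```

```bash
python3 - <<'E'
from h import *
st()
c=robot.read_camera("scene"); d=robot.read_camera("side")
cv2.imwrite("pics/p4.png",cv2.resize(np.hstack([c["color"][150:340,180:380],d["color"][150:340,210:410]]),(800,380))[...,::-1])
e=plan([(tub(0,-.02,.240),az(79,70,'y'),4)],0)
E
```

```text
t 7.0 grasp [ 0.6359 -0.0169  0.241 ] z [ 0.158  0.811 -0.563] x [0.103 0.554 0.826] q [-0.57  0.39  1.47  0.89  1.7  -0.46] F [-0.1  0.6 -1.7] M [-0.71  0.11 -0.02] op 0.0157 55.0
4 rows, end grasp [ 0.6335 -0.0183  0.2402]
0,-11,0,0,0,3.6,0.1,0,-11,-1,0,0,3.5,0,0,-11,0,0,0,3.6,0.1,0,-10,-1,0,0,3.5,0.1
```

View pics/p4.png

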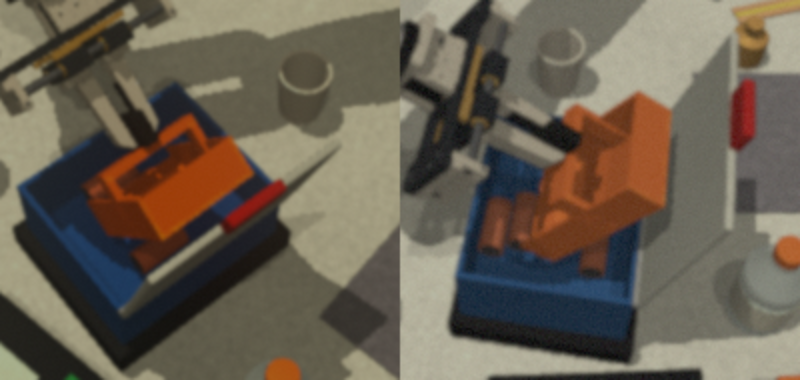

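Right picture: sleeves lie in the tub at (495,225), (525,220) and (592,255). The wrist load fell by about 3 N, which fits an empty tote. I'll tip a little more to be sure, then retreat.

Call:
drive_tool(moves=[0,-11,0,-3,0,3.5,0,0,-11,0,-3,0,3.5,0,0,-11,0,0,0,3.5,0,0,0,0,0,0,0,0,0,0,0,0,0,0,0,0,0,0,0,0,0,0])

```text
t: 7.7
tool_pos: [0.6048, -0.1742, 0.3081]
orientation: [-1.673, -1.383, -1.096]
force: [0.1, 0.8, -1.4]
opening: 0.0153
gripper_force: 55.0
```

```bash
python3 - <<'E'
from h import *
st()
# lift straight up first with tilt, slightly away from lid, then level
cur=R.from_rotvec(robot.read_state()["orientation"])
e=plan([(tub(-.02,-.035,.36),cur,4),(tub(-.13,-.045,.34),az(79),11)],0)
print('---')
M=[.481,.283]
e=plan([((.425,0.0,.33),az(83),3),((.425,.20,.31),az(88),5),((.481,.283,.25),az(90),3)],0,start=e,vmax=45)
E
```

```text
t 7.7 grasp [ 0.6339 -0.024   0.2411] z [ 0.174  0.899 -0.401] x [0.074 0.394 0.916] q [-0.62  0.49  1.46  1.02  1.78 -0.53] F [ 0.1  0.8 -1.4] M [-0.83  0.05 -0.04] op 0.0153 55.0
15 rows, end grasp [ 0.5011 -0.0177  0.3403]
0,26,-5,-14,0,0,0,0,27,-6,-14,0,0,0,0,26,-5,-14,0,0,0,0,26,-5,-15,0,0,0,0,16,-10,1,0,-6,0,0,15,-10,1,0,-6.1,0,0,16,-10,1,0,-6,0,0,15,-10,2,0,-6,0
0,16,-10,2,0,-6.1,0.1,0,16,-10,1,0,-6,0,0,16,-10,2,0,-6,0,0,16,-10,3,0,-6.1,0,0,16,-10,2,0.1,-6,0,0,16,-10,3,0,-6,0,0,17,-10,2,0,-6,0
---
11 rows, end grasp [0.4813 0.2829 0.2496]
0,1,-26,3,0,0,-1.3,0,2,-26,4,0,0,-1.4,0,2,-26,3,0,0,-1.3,0,40,-5,4,0,0,-1,0,39,-4,4,0,0,-1,0,40,-4,4,0,0,-1,0,40,-2,4,0,0,-1,0,40,-2,5,0,0,-1
0,28,18,20,0,0,-0.7,0,28,17,20,0,0,-0.6,0,28,19,20,0,0,-0.7
```

Call:
drive_tool(moves=[0,26,-5,-14,0,0,0,0,27,-6,-14,0,0,0,0,26,-5,-14,0,0,0,0,26,-5,-15,0,0,0,0,16,-10,1,0,-6,0,0,15,-10,1,0,-6,0,0,16,-10,1,0,-6,0,0,15,-10,2,0,-6,0])

```text
t: 8.5
tool_pos: [0.5489, -0.1361, 0.4773]
orientation: [-1.982, -1.637, -0.767]
force: [-0.4, 1.2, -1.7]
opening: 0.0157
gripper_force: 55.0
```

Call:
drive_tool(moves=[0,16,-10,2,0,-6,0,0,16,-10,1,0,-6,0,0,16,-10,2,0,-6,0,0,16,-10,3,0,-6,0,0,16,-10,2,0,-6,0,0,16,-10,3,0,-6,0,0,17,-10,2,0,-6,0,0,0,0,0,0,0,0])

```text
t: 9.3
tool_pos: [0.5002, -0.0161, 0.5087]
orientation: [-2.418, -2.003, -0.012]
force: [-0.7, 0.5, -1.5]
opening: 0.0157
gripper_force: 55.0
```

```bash
python3 - <<'E'
from h import *
st()
c=robot.read_camera("scene"); d=robot.read_camera("side")
cv2.imwrite("pics/p5.png",cv2.resize(np.hstack([c["color"][110:330,160:380],d["color"][110:330,190:410]]),(800,400))[...,::-1])
e=plan([((.425,0.0,.33),az(83),3),((.425,.20,.31),az(88),5),((.481,.283,.25),az(90),3)],0,vmax=45)
E
```

```text
t 9.3 grasp [ 0.501  -0.0151  0.3417] z [ 0.005  0.006 -1.   ] x [0.186 0.983 0.007] q [-0.14 -0.16  1.59  0.01  1.71  0.05] F [-0.7  0.5 -1.5] M [-0.02 -0.12 -0.01] op 0.0157 55.0
11 rows, end grasp [0.4814 0.2835 0.2498]
0,1,-26,4,0,-0.2,-1.3,0,2,-26,3,0.1,-0.2,-1.3,0,2,-26,4,0,-0.2,-1.2,0,40,-5,4,0,0,-1,0,40,-4,4,0,0,-1,0,39,-3,4,0,0,-1,0,40,-3,4,0,0,-1,0,40,-2,4,0,0,-1
0,28,18,20,0,0,-0.7,0,29,17,20,0,0,-0.7,0,28,19,20,0,0,-0.6
```

View pics/p5.png

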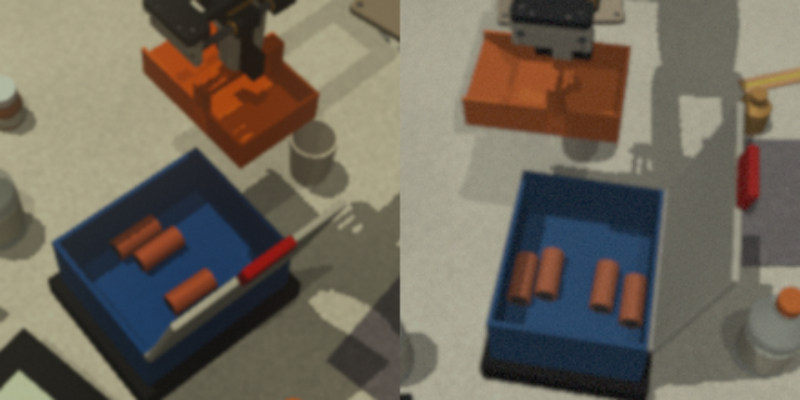

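Right picture: all four sleeves lie in the tub at (523,275), (549,272), (604,283) and (632,297), and the tote is empty. On to the mat.

Call:
drive_tool(moves=[0,1,-26,4,0,0,-1.3,0,2,-26,3,0,0,-1.3,0,2,-26,4,0,0,-1.2,0,40,-5,4,0,0,-1,0,40,-4,4,0,0,-1,0,39,-3,4,0,0,-1,0,40,-3,4,0,0,-1,0,40,-2,4,0,0,-1])

```text
t: 10.2
tool_pos: [0.4263, 0.1997, 0.4777]
orientation: [-2.26, -2.173, -0.014]
force: [1.1, -0.3, -2.6]
opening: 0.0156
gripper_force: 55.0
```

Call:
drive_tool(moves=[0,28,18,20,0,0,-0.7,0,29,17,20,0,0,-0.7,0,28,19,20,0,0,-0.6,0,0,0,0,0,0,0,0,0,0,0,0,0,0])

```text
t: 10.7
tool_pos: [0.4829, 0.2826, 0.4169]
orientation: [-2.221, -2.212, -0.008]
force: [0.7, -0.6, -0.9]
opening: 0.0157
gripper_force: 55.0
```

```bash
python3 - <<'E'
from h import *
st()
for n in ("scene","side"):
    c=robot.read_camera(n); W=cloud(c); hsv=cv2.cvtColor(c["color"],cv2.COLOR_RGB2HSV)
    H,S=hsv[...,0],hsv[...,1]
    m=((H<14)|(H>172))&(S>120)&(np.abs(W[...,0]-.48)<.15)&(np.abs(W[...,1]-.28)<.13)&(W[...,2]>.11)
    P=W[m]; print(n,len(P))
    for lo in np.arange(.16,.38,.03):
        q=P[abs(P[:,1]-lo)<.006]
        if len(q)>5: print(round(lo,2),len(q),np.percentile(q[:,2],[3,50,97]).round(3))
plan([((.481,.283,.105),az(90),5)],0)
E
```

```text
t 10.7 grasp [0.4827 0.284  0.2499] z [-0.002  0.009 -1.   ] x [0.004 1.    0.009] q [0.43 0.01 1.59 0.01 1.54 0.44] F [ 0.7 -0.6 -0.9] M [-0.07 -0.15 -0.  ] op 0.0157 55.0
scene 3904
0.19 369 [0.166 0.183 0.198]
0.22 268 [0.159 0.167 0.199]
0.25 206 [0.157 0.163 0.359]
0.28 185 [0.161 0.215 0.316]
0.31 335 [0.158 0.162 0.26 ]
0.34 396 [0.158 0.162 0.199]
side 2881
0.19 94 [0.163 0.186 0.198]
0.22 169 [0.161 0.168 0.199]
0.25 278 [0.159 0.167 0.255]
0.28 373 [0.16  0.188 0.23 ]
0.31 63 [0.163 0.184 0.2  ]
0.34 183 [0.16  0.163 0.201]
5 rows, end grasp [0.4811 0.283  0.1053]
0,0,0,29,0,-0.1,-0.1,0,0,-1,30,0.1,-0.1,0,0,0,0,29,0,-0.1,-0.1,0,0,-1,30,0,-0.1,0,0,0,0,29,0,-0.2,-0.1
```

Call:
drive_tool(moves=[0,0,0,29,0,0,0,0,0,0,30,0,0,0,0,0,0,29,0,0,0,0,0,0,30,0,0,0,0,0,0,25,0,0,0,0,0,0,3,0,0,0,0,0,0,3,0,0,0,0,0,0,1,0,0,0])

```text
t: 11.6
tool_pos: [0.4834, 0.2844, 0.2706]
orientation: [-2.223, -2.214, -0.017]
force: [0.4, 0.7, -1.5]
opening: 0.0156
gripper_force: 55.0
```

Call:
drive_tool(moves=[0,0,0,0,0,0,0,0,0,0,0,0,0,0])

```text
t: 11.8
tool_pos: [0.4831, 0.2847, 0.2698]
orientation: [-2.222, -2.215, -0.015]
force: [-0.3, -0.1, -1.5]
opening: 0.016
gripper_force: 55.0
```

```bash
python3 - <<'E'
from h import *
st()
E
```

```text
t 11.8 grasp [0.4837 0.2863 0.1029] z [ 0.004  0.01  -1.   ] x [0.003 1.    0.01 ] q [0.44 0.13 1.75 0.01 1.26 0.44] F [-0.3 -0.1 -1.5] M [-0.04 -0.06  0.03] op 0.016 55.0
```

Call:
drive_tool(moves=[0,0,0,2,0,0,0,0,0,0,2,0,0,0,0,0,0,0,0,0,0,45,0,0,0,0,0,0,45,0,0,0,0,0,0,45,0,0,0,0,0,0,45,0,0,0,0,0,0,45,0,0,0,0,0,0])

```text
t: 12.6
tool_pos: [0.4825, 0.2844, 0.2641]
orientation: [-2.221, -2.214, -0.011]
force: [-0.3, -0.2, 0.0]
opening: 0.0445
gripper_force: 0.0
```

Call:
drive_tool(moves=[45,0,0,-20,0,0,0,45,0,0,-30,0,0,0,45,0,0,-45,0,0,0,0,0,0,-45,0,0,0,0,0,0,-45,0,0,0,0,0,0,-45,0,0,0,0,0,0,0,0,0,0])

```text
t: 13.3
tool_pos: [0.4827, 0.2827, 0.5028]
orientation: [-2.224, -2.217, -0.03]
force: [-0.1, 0.0, 0.2]
opening: 0.0179
gripper_force: 0.0
```

```bash
python3 - <<'E'
from h import *
st()
c=robot.read_camera("scene"); d=robot.read_camera("side")
cv2.imwrite("pics/p6.png",np.hstack([c["color"][150:400,230:510],d["color"][100:350,230:510]])[...,::-1])
for c in (c,d):
    W=cloud(c); L=(W-np.r_[T0,0])@np.array([[np.cos(ta),-np.sin(ta),0],[np.sin(ta),np.cos(ta),0],[0,0,1]])
    V=c["color"].astype(int); sat=V.max(-1)-V.min(-1)
    for z in (.18,.22,.26,.30,.32):
        m=(abs(L[...,2]-z)<.006)&(abs(L[...,0])<.1)&(L[...,1]>.08)&(L[...,1]<.19)
        print(z,m.sum(),np.percentile(L[m][:,1],[5,50,95]).round(3) if m.sum()>5 else "")
    hsv=cv2.cvtColor(c["color"],cv2.COLOR_RGB2HSV)
    m=((hsv[...,0]<14)|(hsv[...,0]>172))&(hsv[...,1]>120)&(np.abs(W[...,0]-.48)<.1)&(np.abs(W[...,1]-.28)<.13)&(W[...,2]>.001)&(W[...,2]<.08)
    print(cv2.minAreaRect(W[m][:,:2].astype(np.float32)*1000))
E
```

```text
t 13.3 grasp [0.4848 0.2851 0.3358] z [ 0.013  0.014 -1.   ] x [0.003 1.    0.014] q [ 0.44 -0.01  1.46  0.01  1.68  0.44] F [-0.1  0.   0.2] M [-0.04 -0.1   0.01] op 0.0179 0.0
0.18 37 [0.109 0.111 0.112]
0.22 39 [0.121 0.123 0.124]
0.26 32 [0.132 0.134 0.136]
0.3 112 [0.14  0.145 0.147]
0.32 31 [0.145 0.154 0.157]
((463.4066162109375, 269.6054382324219), (170.62142944335938, 153.3391876220703), 89.53689575195312)
0.18 204 [0.102 0.104 0.106]
0.22 246 [0.114 0.116 0.118]
0.26 273 [0.126 0.128 0.13 ]
0.3 333 [0.138 0.14  0.146]
0.32 100 [0.144 0.146 0.153]
((483.5045166015625, 301.76495361328125), (149.14808654785156, 112.8694076538086), 89.98558807373047)
```

View pics/p6.png

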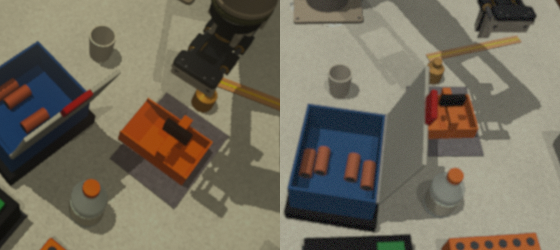

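The tote stands on the mat, at (165,140) left and (450,115) right. The lid is at about 1.86 rad. I'll push it shut from behind with closed fingers.

```bash
python3 - <<'E'
from h import *
a=az(79)
g=lambda y,z:tub(0,y,z+.019)
e=plan([(tub(-.02,.235,.34),a,8),(g(.20,.29),a,4)],0,vmax=35)
print("--")
e=plan([(g(.13,.29),a,3),(g(.084,.285),a,3),(g(.034,.269),a,3),(g(.002,.247),a,3),(g(-.024,.217),a,3),(g(-.041,.182),a,3),(g(-.047,.156),a,3),(g(-.048,.141),a,3)],0,start=e)
E
```

```text
12 rows, end grasp [0.6763 0.1976 0.3091]
0,-6,23,-1,0,-0.1,1.4,0,-5,22,-2,0.1,0,1.3,0,-5,23,-1,0,-0.1,1.4,0,-4,23,-1,0,-0.1,1.3,0,-4,23,-2,0,-0.1,1.4,0,-3,24,-1,0.1,0,1.3,0,-2,23,-2,0,-0.1,1.4,0,-2,23,-1,0,-0.1,1.3
0,-9,5,8,0,0,0,0,-9,5,8,0,0,0,0,-9,5,7,0,0,0,0,-8,5,8,0,0,0
--
24 rows, end grasp [ 0.6281 -0.0457  0.1601]
0,-23,0,0,0,0,0,0,-24,0,0,0,0,0,0,-23,0,0,0,0,0,0,-15,0,2,0,0,0,0,-16,0,1,0,0,0,0,-15,0,2,0,0,0,0,-17,0,5,0,0,0,0,-17,0,6,0,0,0
0,-16,0,5,0,0,0,0,-11,0,7,0,0,0,0,-11,0,8,0,0,0,0,-10,-1,7,0,0,0,0,-9,0,10,0,0,0,0,-9,0,10,0,0,0,0,-8,0,10,0,0,0,0,-6,0,12,0,0,0
0,-6,0,11,0,0,0,0,-5,0,12,0,0,0,0,-2,0,9,0,0,0,0,-2,0,8,0,0,0,0,-2,0,9,0,0,0,0,0,0,5,0,0,0,0,-1,0,5,0,0,0,0,0,0,5,0,0,0
```

Call:
drive_tool(moves=[0,-6,23,-1,0,0,1.4,0,-5,22,-2,0,0,1.3,0,-5,23,-1,0,-0.1,1.4,0,-4,23,-1,0,-0.1,1.3,0,-4,23,-2,0,-0.1,1.4,0,-3,24,-1,0,0,1.3,0,-2,23,-2,0,-0.1,1.4,0,-2,23,-1,0,-0.1,1.3])

```text
t: 14.2
tool_pos: [0.664, 0.2354, 0.5023]
orientation: [-2.424, -1.997, 0.005]
force: [-1.2, 0.4, 0.1]
opening: 0.0004
gripper_force: 0.0
```

Call:
drive_tool(moves=[0,-9,5,8,0,0,0,0,-9,5,8,0,0,0,0,-9,5,7,0,0,0,0,-8,5,8,0,0,0,0,0,0,0,0,0,0])

```text
t: 14.7
tool_pos: [0.6759, 0.1961, 0.4723]
orientation: [-2.425, -1.997, 0.003]
force: [0.1, -0.3, -0.1]
opening: 0.0005
gripper_force: 0.0
```

Call:
drive_tool(moves=[0,-23,0,0,0,0,0,0,-24,0,0,0,0,0,0,-23,0,0,0,0,0,0,-15,0,2,0,0,0,0,-16,0,1,0,0,0,0,-15,0,2,0,0,0,0,0,0,0,0,0,0])

```text
t: 15.4
tool_pos: [0.6537, 0.0819, 0.4689]
orientation: [2.425, 1.996, -0.001]
force: [-0.0, -0.5, -0.3]
opening: 0.0003
gripper_force: 0.0
```

```bash
python3 - <<'E'
from h import *
st()
a=az(79)
g=lambda y,z:tub(0,y,z+.019)
print(g(.084,.285))
plan([(g(.034,.269),a,3),(g(.002,.247),a,3),(g(-.024,.217),a,3),(g(-.041,.182),a,3),(g(-.047,.156),a,3),(g(-.048,.141),a,3)],0)
E
```

```text
t 15.4 grasp [0.6537 0.0818 0.3019] z [ 0.    -0.001 -1.   ] x [ 0.192  0.981 -0.001] q [ 0.05  0.27  1.21 -0.    1.66  0.24] F [-0.  -0.5 -0.3] M [-0.06 -0.09 -0.02] op 0.0003 0.0
[np.float64(0.6537437715304962), np.float64(0.08341443979343086), 0.304]
18 rows, end grasp [ 0.6279 -0.0458  0.16  ]
0,-16,0,5,0,0,0,0,-16,0,4,0,0,0,0,-17,0,5,0,0,-0.1,0,-10,0,7,0,0,0,0,-11,0,8,0,0,0,0,-10,0,7,0,0,0,0,-9,0,10,0,0,0,0,-9,0,10,0,0,0
0,-8,-1,10,0,0,0,0,-6,0,12,0,0,0,0,-6,0,11,0,0,0,0,-5,0,12,0,0,0,0,-2,0,9,0,0,0,0,-2,0,8,0,0,0,0,-2,0,9,0,0,0,0,0,0,5,0,0,0
0,-1,0,5,0,0,0,0,0,0,5,0,0,0
```

Call:
drive_tool(moves=[0,-16,0,5,0,0,0,0,-16,0,4,0,0,0,0,-17,0,5,0,0,0,0,-10,0,7,0,0,0,0,-11,0,8,0,0,0])

```text
t: 15.9
tool_pos: [0.6405, 0.0136, 0.4399]
orientation: [2.424, 1.997, 0.001]
force: [-0.4, 0.5, 2.8]
opening: 0.0006
gripper_force: 0.9
```

```bash
python3 - <<'E'
from h import *
st()
for n in ("scene","side"):
    c=robot.read_camera(n)
    W=cloud(c); L=(W-np.r_[T0,0])@np.array([[np.cos(ta),-np.sin(ta),0],[np.sin(ta),np.cos(ta),0],[0,0,1]])
    for x in (-.08,.08):
      for y in (.08,.05,.02,-.02,-.05):
        m=(abs(L[...,0]-x)<.012)&(abs(L[...,1]-y)<.006)&(L[...,2]<.36)
        print(n,x,y,m.sum(),np.percentile(L[m][:,2],[5,50,95]).round(3) if m.sum()>5 else "")
E
```

```text
t 15.9 grasp [0.6406 0.0135 0.2729] z [ 0.001 -0.    -1.   ] x [ 0.191  0.982 -0.   ] q [-0.06  0.23  1.32 -0.    1.6   0.13] F [-0.4  0.5  2.8] M [-0.01 -0.03  0.03] op 0.0006 0.9
scene -0.08 0.08 94 [0.154 0.161 0.17 ]
scene -0.08 0.05 126 [0.19  0.2   0.355]
scene -0.08 0.02 108 [0.226 0.234 0.246]
scene -0.08 -0.02 3 
scene -0.08 -0.05 0 
scene 0.08 0.08 116 [0.075 0.159 0.168]
scene 0.08 0.05 146 [0.189 0.198 0.355]
scene 0.08 0.02 123 [0.225 0.233 0.241]
scene 0.08 -0.02 80 [0.047 0.276 0.28 ]
scene 0.08 -0.05 22 [0.045 0.049 0.053]
side -0.08 0.08 51 [0.154 0.161 0.168]
side -0.08 0.05 29 [0.19  0.193 0.199]
side -0.08 0.02 0 
side -0.08 -0.02 0 
side -0.08 -0.05 33 [0.046 0.048 0.05 ]
side 0.08 0.08 68 [0.154 0.161 0.168]
side 0.08 0.05 80 [0.19  0.197 0.341]
side 0.08 0.02 121 [0.226 0.235 0.349]
side 0.08 -0.02 109 [0.272 0.277 0.349]
side 0.08 -0.05 0
```

The lid follows, now at about 50°. I'll continue along the arc.

Call:
drive_tool(moves=[0,-10,0,7,0,0,0,0,-9,0,10,0,0,0,0,-9,0,10,0,0,0,0,-8,0,10,0,0,0,0,-6,0,12,0,0,0,0,-6,0,11,0,0,0,0,-5,0,12,0,0,0,0,-2,0,9,0,0,0])

```text
t: 16.8
tool_pos: [0.6299, -0.0397, 0.3576]
orientation: [-2.424, -1.998, 0.001]
force: [-0.4, -0.2, 1.2]
opening: 0.0003
gripper_force: 0.7
```

Call:
drive_tool(moves=[0,-2,0,8,0,0,0,0,-2,0,9,0,0,0,0,0,0,5,0,0,0,0,0,0,4,0,0,0,0,0,0,3,0,0,0])

```text
t: 17.3
tool_pos: [0.6296, -0.0429, 0.3301]
orientation: [2.423, 1.999, 0.001]
force: [-2.0, -0.6, 0.4]
opening: 0.0008
gripper_force: 0.6
```

```bash
python3 - <<'E'
from h import *
st()
E
```

```text
t 17.3 grasp [ 0.6297 -0.043   0.1631] z [ 0.001 -0.    -1.   ] x [ 0.19   0.982 -0.   ] q [-0.15  0.26  1.48 -0.    1.4   0.04] F [-2.  -0.6  0.4] M [-0.11  0.04 -0.  ] op 0.0008 0.6
```

Tip is at 0.144; press gently a few more millimetres.

Call:
drive_tool(moves=[0,0,0,2,0,0,0,0,0,0,2,0,0,0,0,0,0,0,0,0,0])

```text
t: 17.6
tool_pos: [0.6295, -0.0429, 0.3292]
orientation: [2.422, 1.998, 0.002]
force: [-10.3, 0.3, 18.8]
opening: 0.0006
gripper_force: 8.7
```

```bash
python3 - <<'E'
from h import *
st()
for n in ("scene","side"):
    c=robot.read_camera(n)
    W=cloud(c); L=(W-np.r_[T0,0])@np.array([[np.cos(ta),-np.sin(ta),0],[np.sin(ta),np.cos(ta),0],[0,0,1]])
    m=(abs(L[...,0])<.095)&(abs(L[...,1])<.085)&(L[...,2]<.17)&(L[...,2]>.12)
    A=np.c_[L[m][:,:2],np.ones(m.sum())]; print(n,m.sum(),np.linalg.lstsq(A,L[m][:,2],rcond=None)[0].round(4))
E
```

```text
t 17.6 grasp [ 0.6298 -0.043   0.1622] z [ 0.002 -0.    -1.   ] x [ 0.19   0.982 -0.   ] q [-0.15  0.26  1.48 -0.    1.4   0.04] F [-10.3   0.3  18.8] M [-0.01  1.9  -0.01] op 0.0006 8.7
scene 6060 [-0.0003 -0.0047  0.1439]
side 4848 [0.0055 0.0033 0.1438]
```

The lid is flat at z 0.144 (slope below 0.01) and resists pressing, so it is shut. Retreat upward and do a final check.

Call:
drive_tool(moves=[0,0,0,-10,0,0,0,0,0,0,-30,0,0,0,0,0,0,-45,0,0,0,0,0,0,-45,0,0,0,0,0,0,-45,0,0,0,0,0,0,0,0,0,0,0,0,0,0,0,0,0])

```text
t: 18.4
tool_pos: [0.6297, -0.0428, 0.5034]
orientation: [2.421, 1.997, 0.005]
force: [-0.4, 0.4, -1.4]
opening: 0.0004
gripper_force: 0.0
```

```bash
python3 - <<'E'
from h import *
st()
c=robot.read_camera("scene"); d=robot.read_camera("side")
cv2.imwrite("pics/p7.png",np.hstack([c["color"][100:400,130:510],d["color"][100:400,110:510]])[...,::-1])
for c in (c,d):
    W=cloud(c); L=(W-np.r_[T0,0])@np.array([[np.cos(ta),-np.sin(ta),0],[np.sin(ta),np.cos(ta),0],[0,0,1]])
    m=(abs(L[...,0])<.095)&(abs(L[...,1])<.085)&(L[...,2]<.2)&(L[...,2]>.05)
    A=np.c_[L[m][:,:2],np.ones(m.sum())]; print(m.sum(),np.linalg.lstsq(A,L[m][:,2],rcond=None)[0].round(4))
E
```

```text
t 18.4 grasp [ 0.6305 -0.0429  0.3364] z [ 0.005 -0.001 -1.   ] x [0.19  0.982 0.   ] q [-0.15  0.19  1.24  0.    1.7   0.04] F [-0.4  0.4 -1.4] M [-0.   -0.07  0.01] op 0.0004 0.0
6785 [-0.0006 -0.0002  0.1436]
6586 [0.0061 0.0023 0.1438]
```

View pics/p7.png

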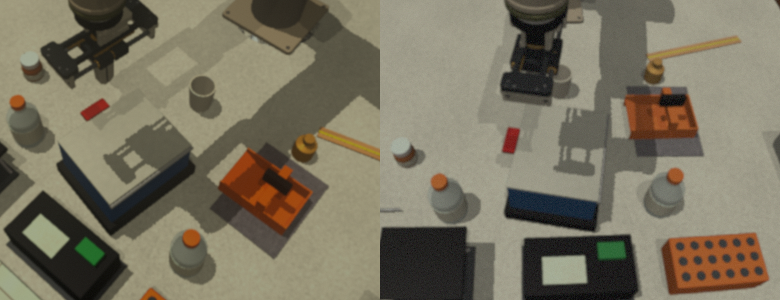

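The lid is shut at (125,150) left, the tote is upright on the mat at (265,190), all bystanders are in place and the arm is clear.

```bash
python3 -c "
from plant import robot
print(robot.close_job())"
```

```text
the job is handed in; nothing more can be done
None
```

I handed the job in at about 18 s: all four sleeves are in the tub, the empty tote stands upright in the middle of the mat, the lid is shut, and the bottles, jar, beaker and weight look untouched; the hand-in returned no verdict.

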